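# Dispense a yellow tissue cassette

## Task

Dispense the yellow tissue cassette: push the yellow paddle of the cassette dispenser all the way to its stop, so that the cassette is pushed out onto the catch tray, then let the paddle go right there, without riding back with it, so that its spring snaps it fully home. Do not work the blue dispenser next to it.

Things in the scene. Friction and masses are not known exactly. Their poses are not given: they have to be found in the camera images.
- yellow_dispenser: White dispenser with yellow stripes and paddle, fixed, 280 mm long (own x) by 90 mm wide. Origin at bench level, mid-width; reaches from x = -115 mm (end near the robot) to +165 mm; z up; +x (push direction) points roughly away from the robot. The cassette bed is 20 mm high; beyond x = 42 mm lies the open aluminium catch tray: floor 14 mm, walls 28 mm high, far wall at x = 161 mm.
- yellow_slide (a joint): Spring slide of the yellow paddle along the dispenser's +x, m: 0 home, 0.050 stop; spring 3 N at home, 6 N at the stop; returns in 0.2 s. Paddle: upright plate 12 mm thick (x), 32 mm wide (y), 29 to 80 mm over the bench; its middle at x = -90 mm, y = 0 of the dispenser when home, -40 mm at the stop. Bed and rails around it: at most 29 mm high. A tongue ahead of it pushes the cassette.
- yellow_cassette: Loose yellow plastic tissue cassette, 40 x 28 x 8 mm, 12 to 21 g, long side along the dispenser's x. Origin at the centre of its underside; at the start near x = 20, y = 0, z = 20 mm of the dispenser, between two white guides 45 mm high (x = -8 to +48 mm).
- blue_slide (a joint): The same slide of an identical dispenser with blue paddle, stripes and cassette, which stands to the left or right of the yellow one; m, 0 = home. To be left alone.
Mind the look-alikes: they are no part of the job. Of the things like the yellow_cassette, leave any that is orange, pink or red; of the rest the smaller one is meant.

How it is judged:
By the outcome, as a careful person would: the job done as asked, in the order asked, and still so for the second after the job is handed in, with the robot touching nothing.
It also fails if it takes over 32 s, if anything falls off the work surface, if the arm or the gripper's body presses on something with over 40 N, if the wrist force passes 120 N, or if a joint passes its speed limit or range.

## Robot

A 6-joint arm with a two-finger parallel gripper is mounted at the origin on the work surface. World frame = base frame: x ahead of the robot, y to its left, z up, the work surface at z = 0. Lengths are in m, angles in degrees, forces in N, time in s.
With the tool pointing down it reaches from about 0.325 to 0.9 m from the base axis. Payload 6.1 kg.
Tool frame: the origin (TCP) lies midway between the tips of the shut fingers; the grasp point (between the pads) lies 19 mm behind it; z points along the fingers, y is the line along which they close (so a half turn about z gives the same grasp; the last joint's range is limited). The gripper opens to 85 mm and grips with 20 to 120 N. Pads are 22 mm wide; open, the fingers measure 114 mm over their backs; the gripper's body (76 mm by 85 mm) begins 54 mm behind the grasp point. The pads swing forward as they close: fully open they stand 13 mm farther back than shut.
Start: joints at [-78.272, 12.628, 87.462, -0, 79.91, -7.225], TCP at [0.203, -0.591, 0.231] pointing down, gripper open.
Joint ranges: [-170.65, 170.65], [-52.31, 119.04], [5.05, 147.46], [-71.25, 251.25], [11.57, 151.72], [-153.62, 153.62]. Speed limits (degrees/s): [147.25, 147.25, 172.46, 180, 180, 180].

## Interface

Orientations are given as [roll, pitch, yaw] about the fixed x, y, z axes, in that order (R = Rz(yaw) Ry(pitch) Rx(roll)).
In Python, from plant import sensors, imaging, job gives the robot as it stands. The module is installed in compiled form; this text tells all that it offers.
- The arm moves only by the tool step_arm, never from a script. Its argument "rows" is a list that holds one entry, the list of rows, each a list of 7 numbers: the shift along the tool's x, y, z in mm, then the turn, a rotation vector about the tool's x, y, z in units of 6 degrees (1.0 is 6 degrees), then the opening, from 0 (shut) to 1 (fully open). A call has 1 to 8 rows; each row is the pose to reach, as a shift and turn from the pose commanded when the call began, along the tool's axes at that moment; what a row does not reach only later rows make up. A row lasts 1/8 s, in which the tool goes at most 62.5 mm and 10.7 degrees, less where a joint would pass 70% of its speed; a pose out of reach is approached as far as the arm can. A call with a gripper value outside its range is refused whole. The fingers move at their own pace and stop on an object; "squeeze" is the grip in N (left out, the last holds). Time passes only in rows, so rows that repeat a pose let the fingers close. It gives the time, the measured TCP pose, the force, the opening and the grip force at its end, in the units of the state.
- sensors.state(): the state, without advancing time (a new reading comes with each control period).
- imaging.camera(name): name is "scene" or "top" or "wrist"; returns the picture (420x560x3 uint8, red, green, blue); there is no depth.
- imaging.calibration(name): a dict with "fovy" (degrees; the focal length in pixels is half the picture's height over the tangent of half this angle, whatever the lens; pixels are square), "cx", "cy" (the principal point, pixels), "position" and "attitude" of the camera in the world. Camera axes: x right, y down, z forward; pixel columns grow to the right and rows downward; lengths in m; the calibration is good to about 2 mm. The wrist camera is an equidistant fisheye: a pixel r from the principal point sees the ray r / f radians off the axis. A picture is of the moment at which its call begins: read the wrist's pose just before it. calibration takes no time and is no camera call; for the wrist camera it gives the pose at the moment of the call.
- job.job_done(): hands the job in; it is judged then, once.
The state is a dict: "time": time; "qpos": joint angles; "qvel": joint speeds; "joint_torque": joint torques, N m; "ee_pos": TCP position; "ee_rot": TCP orientation; "contact_force": force on the tool from outside, world axes, zero at the start; "wrist_torque": the same for the moment, N m; "finger_gap": finger opening in m; "finger_force": force on a finger pad.
Only numpy, scipy, OpenCV 4.12 (cv2) and the standard library are available. Lean on these libraries where they do the work, as an engineer would, in place of code of your own. Each camera call takes 0.05 s, during which the arm holds its last target. There are 200 camera calls.

## Working session

There is one attempt and no reset: what is moved stays moved. The work goes in short steps, Python scripts to look and compute and a tool call to move; the robot and the scene stay as the last step left them, time stands still between calls to the robot, and variables do not carry over. Pictures are saved under pics/ and viewed, at most 10 in all, crops included, and the job is handed in when it is done.

Besides the shell and the picture viewer there is one more tool, called as a command line: name --argument value ..., lists and objects as JSON in quotes. step_arm: Moves the arm, as the interface text tells. Its arguments: {"type":"object","properties":{"rows":{"type":"array"},"squeeze":{"type":"number"}},"required":["rows"]}

```bash
mkdir -p pics; python3 - <<'E'
from plant import sensors, imaging
import cv2
s=sensors.state(); print(s["time"],s["ee_pos"],s["ee_rot"],s["finger_gap"])
for n in("top","scene"):
    im=imaging.camera(n); cv2.imwrite(f"pics/{n}1.png",im[:,:,::-1]); print(n,imaging.calibration(n))
E
```

```text
0.0 [ 0.20290314 -0.59052262  0.23019888] [-1.79889743e+02 -1.45350591e-02  1.89569746e+01] 0.08543257387477089
top {'fovy': 43.21199183706405, 'cx': 279.76163746689053, 'cy': 206.72981046063762, 'position': array([0.53488446, 0.00809993, 1.04432013]), 'attitude': array([-1.71758581e+02,  6.58625317e-02, -9.00520402e+01])}
scene {'fovy': 45.94166255603925, 'cx': 280.34180767889393, 'cy': 207.09029394679666, 'position': array([1.3347595 , 0.45566552, 0.67238017]), 'attitude': array([-127.91960611,    0.14340259,  123.04054247])}
```

View pics/top1.png

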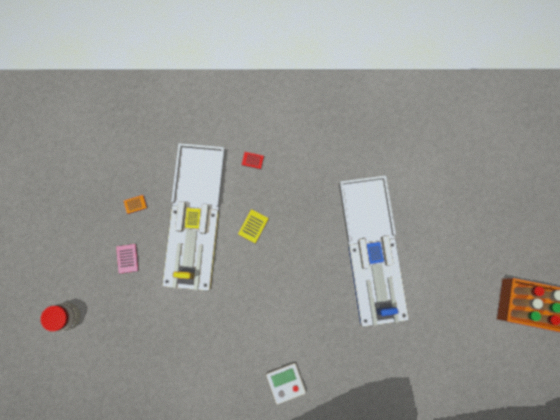

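View pics/scene1.png

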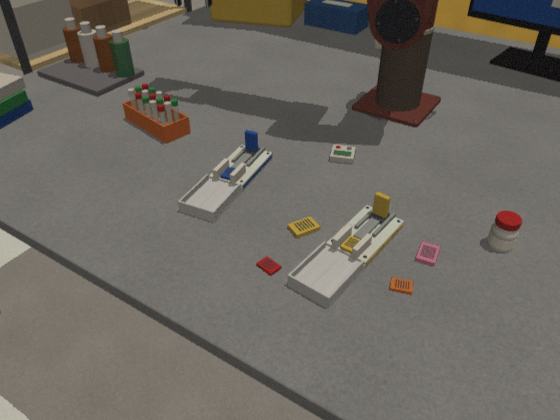

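The top view shows the yellow dispenser at left: paddle (182,275), tray end about (201,148), near end about (187,288). The blue one is at (375,250).

Candidates for the yellow cassette:
- Yellow in the dispenser at (193,217).
- Larger loose yellow at (253,226).
- Red (253,160), orange (135,204) and pink (127,258), all excluded by colour.

The smaller yellow one, in the dispenser, fits the description. I'll confirm it in an enlarged crop.

```bash
python3 - <<'E'
import cv2
im=cv2.imread("pics/top1.png")[135:300,150:280]
cv2.imwrite("pics/crop1.png",cv2.resize(im,None,fx=3.6,fy=3.6,interpolation=cv2.INTER_CUBIC))
E
```

```text
(no output)
```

View pics/crop1.png

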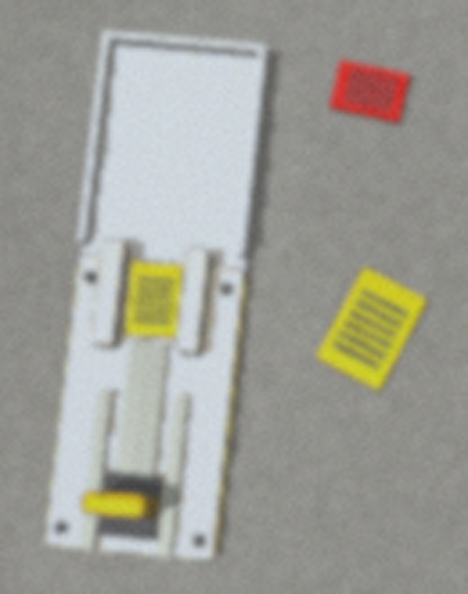

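The crop confirms it: the smaller yellow cassette lies between the guides at crop (153,300), and the loose yellow one is clearly larger. Next I fit the dispenser pose.

```bash
cat >h.py <<'E'
import numpy as np
from scipy.spatial.transform import Rotation as R
from scipy.optimize import least_squares
from plant import sensors, imaging
def proj(P,c):
    f=210/np.tan(np.radians(c["fovy"]/2))
    p=R.from_euler("xyz",c["attitude"],degrees=True).inv().apply(np.atleast_2d(P)-c["position"])
    return f*p[:,:2]/p[:,2:]+[c["cx"],c["cy"]]
def world(D,v):
    return R.from_euler("z",v[2]).apply(np.atleast_2d(D)/1000)+[v[0],v[1],0]
E
python3 - <<'E'
from h import *
c=imaging.calibration("top")
D=np.array([[165,45,28],[165,-45,28],[-115,45,20],[-115,-45,20]])
px=(np.array([[101,31],[268,44],[47,545],[215,556]])+.5)/3.6-.5+[150,135]
r=least_squares(lambda v:(proj(world(D,v),c)-px).ravel(),[.55,.2,0])
print(r.x,np.degrees(r.x[2]),r.fun.round(1))
q=lambda P:((proj(world(P,r.x),c)-[150,135]+.5)*3.6-.5).round(0).tolist()
print("paddle top corners",q([[-84,16,80],[-84,-16,80],[-96,16,80],[-96,-16,80]]),"cassette",q([20,0,28]))
print("paddle home/stop world",world([[-96,0,0],[-46,0,0],[-90,0,0]],r.x))
cs=imaging.calibration("scene"); print("scene paddle",proj(world([[-84,16,80],[-84,-16,80],[-84,0,29],[165,45,28],[165,-45,28],[-115,45,20]],r.x),cs).round(0).tolist())
E
```

```text
[ 0.64137644  0.17851881 -0.08455729] -4.8447757334216 [ 0.4 -0.4 -0.5 -0.3 -0.  -0.1  0.1  0.8]
paddle top corners [[85.0, 488.0], [149.0, 493.0], [82.0, 512.0], [146.0, 517.0]] cassette [[156.0, 298.0]]
paddle home/stop world [[0.54571944 0.18662664 0.        ]
 [0.5955408  0.18240382 0.        ]
 [0.551698   0.18611991 0.        ]]
scene paddle [[387.0, 198.0], [372.0, 192.0], [376.0, 215.0], [328.0, 298.0], [286.0, 274.0], [403.0, 219.0]]
```

```bash
cat >>h.py <<'E'
V=np.array([0.64137644,0.17851881,-0.08455729])
def rel(D):  # shift in tool axes (mm) and turn (6-deg units) to TCP at dispenser point D, tool down, x along push
    s=sensors.state(); T=R.from_euler("xyz",s["ee_rot"],degrees=True)
    G=R.from_euler("z",V[2])*R.from_euler("x",np.pi)
    return (T.inv().apply(world(D,V)[0]-s["ee_pos"])*1000).round(1),((T.inv()*G).as_rotvec(degrees=True)/6).round(2)
def where():
    s=sensors.state(); p=R.from_euler("z",-V[2]).apply(np.array(s["ee_pos"])-[V[0],V[1],0])*1000
    print("t",round(s["time"],2),"disp mm",p.round(1),"rot",np.round(s["ee_rot"],2),"F",np.round(s["contact_force"],1),"gap",round(s["finger_gap"],4))
E
python3 - <<'E'
from h import *
where(); print(rel([-150,0,200]),world([-150,0,200],V))
E
```

```text
t 0.1 disp mm [-372.  -803.4  230.3] rot [-1.799e+02 -1.000e-02  1.895e+01] F [ 0.1 -0.5  0.7] gap 0.0853
(array([ 527.3, -645.5,   31.5]), array([-0.02,  0.  ,  3.97])) [[0.49191237 0.19118729 0.2       ]]
```

step_arm --rows '[[[33,-40,0,0,0,0.3,0],[66,-80,0,0,0,0.6,0],[100,-121,0,0,0,1,0],[133,-161,0,0,0,1.4,0],[166,-201,0,0,0,1.8,0],[200,-242,0,0,0,2.2,0],[233,-282,0,0,0,2.6,0],[266,-323,0,0,0,3,0]]]'

```text
time: 1.1
ee_pos: [0.3498, -0.1975, 0.2311]
ee_rot: [-180.0, -0.0, 0.8]
contact_force: [0.4, -0.3, -0.1]
finger_gap: 0.0
finger_force: 0.0
```

```bash
python3 - <<'E'
from h import *
where(); print(rel([-150,0,200]))
E
```

```text
t 1.1 disp mm [-258.8 -399.3  231.1] rot [-179.99   -0.      0.85] F [ 0.4 -0.3 -0.1] gap 0.0
(array([ 147.9, -386.6,   31.1]), array([-0.  , -0.  ,  0.95]))
```

step_arm --rows '[[[20,-52,3,0,0,0.2,0],[40,-104,6,0,0,0.4,0],[60,-156,10,0,0,0.6,0],[80,-208,15,0,0,0.8,0],[100,-260,20,0,0,0.95,0],[120,-312,25,0,0,0.95,0],[140,-364,30,0,0,0.95,0],[148,-386,31,0,0,0.95,0]]]'

```text
time: 2.1
ee_pos: [0.491, 0.1918, 0.1993]
ee_rot: [-180.0, 0.1, -4.6]
contact_force: [-0.8, 0.2, -0.4]
finger_gap: -0.0001
finger_force: 0.0
```

```bash
python3 - <<'E'
from h import *
where(); print(rel([-150,0,62]))
E
```

```text
t 2.1 disp mm [-151.     0.6  199.3] rot [-1.80e+02  8.00e-02 -4.59e+00] F [-0.8  0.2 -0.4] gap -0.0001
(array([  1.2,   0.6, 137.3]), array([-0.  ,  0.01,  0.04]))
```

step_arm --rows '[[[0,0,45,0,0,0,0],[0,0,90,0,0,0,0],[0,0,125,0,0,0,0],[0,0,137,0,0,0,0],[0,0,137,0,0,0,0],[10,0,137,0,0,0,0],[20,0,137,0,0,0,0],[30,0,137,0,0,0,0]]]'

```text
time: 3.1
ee_pos: [0.5229, 0.1867, 0.0645]
ee_rot: [-180.0, -0.1, -4.8]
contact_force: [-0.7, -0.4, -0.0]
finger_gap: 0.0003
finger_force: 0.0
```

```bash
python3 - <<'E'
from h import *
import cv2
where()
a=imaging.camera("scene")[150:320,250:450]; b=imaging.camera("top")[135:305,130:280]
z=lambda i:cv2.resize(i,None,fx=2.2,fy=2.2,interpolation=cv2.INTER_CUBIC)
cv2.imwrite("pics/c2.png",np.hstack([z(a),z(b)])[:,:,::-1])
E
```

```text
t 3.1 disp mm [-118.7   -1.8   64.5] rot [-1.7997e+02 -1.3000e-01 -4.7500e+00] F [-0.7 -0.4 -0. ] gap 0.0003
```

View pics/c2.png

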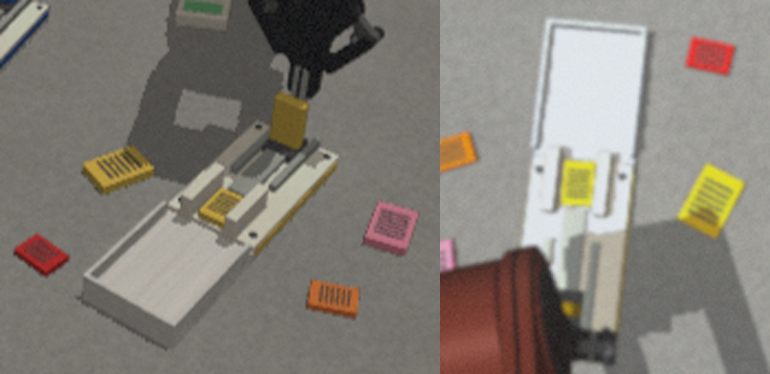

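The fingers (left panel, 297,80) stand right behind the yellow paddle (290,120), and the blue dispenser is clear. Next I push.

step_arm --rows '[[[8,1,0,0,0,0,0],[16,2,0,0,0,0,0],[25,2,0,0,0,0,0],[34,2,0,0,0,0,0],[42,2,0,0,0,0,0],[50,2,0,0,0,0,0],[56,2,0,0,0,0,0],[58,2,0,0,0,0,0]]]'

```text
time: 4.2
ee_pos: [0.5783, 0.1798, 0.0631]
ee_rot: [180.0, 0.1, -4.7]
contact_force: [-5.5, -0.3, 4.5]
finger_gap: -0.0001
finger_force: 3.1
```

```bash
python3 - <<'E'
from h import *
where()
E
```

```text
t 4.2 disp mm [-63.   -4.   63.1] rot [ 1.7997e+02  1.4000e-01 -4.7400e+00] F [-5.5 -0.3  4.5] gap -0.0001
```

step_arm --rows '[[[2,0,0,0,0,0,0],[4,0,0,0,0,0,0],[5,0,0,0,0,0,0],[5,0,0,0,0,0,0]]]'

```text
time: 4.7
ee_pos: [0.5828, 0.1794, 0.0631]
ee_rot: [180.0, 0.2, -4.7]
contact_force: [-7.5, 0.1, 4.7]
finger_gap: -0.0001
finger_force: 3.4
```

step_arm --rows '[[[1,0,0,0,0,0,0],[2,0,0,0,0,0,0],[2,0,0,0,0,0,0]]]'

```text
time: 5.08
ee_pos: [0.5829, 0.1794, 0.063]
ee_rot: [179.9, 0.4, -4.7]
contact_force: [-13.8, 0.6, 11.0]
finger_gap: -0.0001
finger_force: 7.2
```

```bash
python3 - <<'E'
from h import *
where()
E
```

```text
t 5.08 disp mm [-58.4  -4.   63. ] rot [179.93   0.41  -4.72] F [-13.8   0.6  11. ] gap -0.0001
```

```bash
python3 - <<'E'
from h import *
import cv2
a=imaging.camera("scene")[150:320,250:450]; b=imaging.camera("top")[135:305,130:280]
z=lambda i:cv2.resize(i,None,fx=2.2,fy=2.2,interpolation=cv2.INTER_CUBIC)
cv2.imwrite("pics/c3.png",np.hstack([z(a),z(b)])[:,:,::-1]); where()
E
```

```text
t 5.17 disp mm [-58.4  -4.   63.1] rot [179.93   0.4   -4.72] F [-14.3   0.4  10.4] gap 0.0002
```

View pics/c3.png

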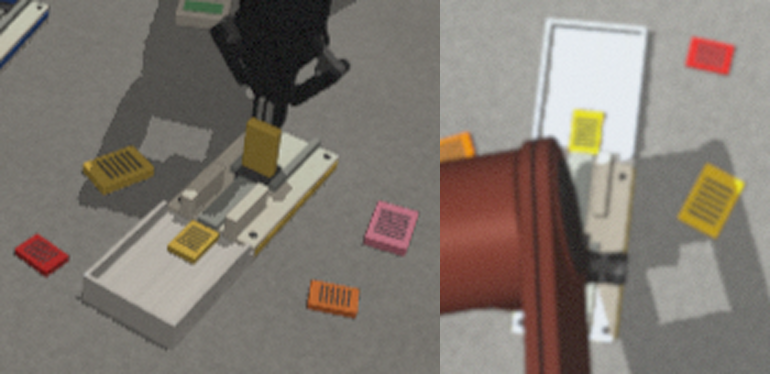

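The paddle is at its stop (force rose with no travel) and the cassette lies on the tray (left panel, 193,240). I release it by lifting straight up at full speed.

step_arm --rows '[[[0,0,-62,0,0,0,0],[0,0,-120,0,0,0,0],[0,0,-150,0,0,0,0],[0,0,-150,0,0,0,0]]]'

```text
time: 5.68
ee_pos: [0.5886, 0.1794, 0.2172]
ee_rot: [-179.9, -0.4, -4.8]
contact_force: [0.5, 0.2, -0.3]
finger_gap: 0.0001
finger_force: 0.0
```

```bash
python3 - <<'E'
from h import *
import cv2
where()
a=imaging.camera("scene")[120:320,200:450]
z=lambda i:cv2.resize(i,None,fx=2.5,fy=2.5,interpolation=cv2.INTER_CUBIC)
cv2.imwrite("pics/c4.png",z(a)[:,:,::-1]);where()
E
```

```text
t 5.67 disp mm [-52.7  -3.6 217.2] rot [-179.92   -0.44   -4.76] F [ 0.5  0.2 -0.3] gap 0.0001
t 5.72 disp mm [-54.2  -3.9 214.5] rot [-179.98   -0.19   -4.76] F [0.5 0.4 0.1] gap -0.0001
```

View pics/c4.png

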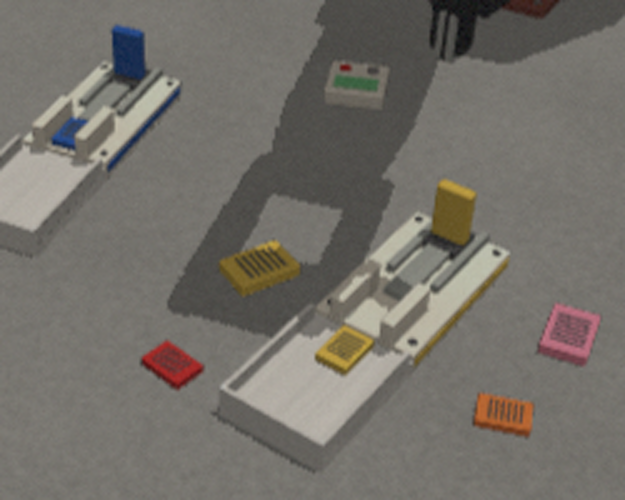

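The yellow paddle is home: its top edge at (436–475,185) matches the predicted home pixels. The cassette lies on the tray at (343,350), blue is untouched, and the gripper is clear.

```bash
python3 -c "
from plant import job; print(job.job_done())"
```

```text
the job is handed in; nothing more can be done
None
```

The yellow cassette is out on the catch tray, the paddle was pushed to its stop and released there to snap fully home, the blue dispenser was not touched, and the job was handed in at about 5.7 s.

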